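# Bring the dish of tube closures round and set it in the loading tray

### The job

Turn the steel carousel by its black centre grip until the open dish with the loose tube closures stands at the front of the carousel, in line with the fixed pointer, then lift the dish by its arched handle and carry it level to the square aluminium loading tray. Set it down gently, flat on the tray's floor and about in the middle, with all four closures still in the dish, and let go. Do not tip the other things on the carousel or disturb the beaker and the amber bottle behind the tray.

Things in the scene. Friction and masses are not known exactly. Their poses are not given: they have to be found in the camera images.
- carousel_foot: Fixed grey round foot under the carousel. Origin on the carousel's turning axis at table height. Its own -x direction is the front: a tongue 30 mm wide runs that way below the deck to a small black diamond pointer, 34 mm high, 212 mm from the axis, just outside the deck's rim.
- front_place (a point): Fixed point of the foot at the front of the carousel, on the line from the axis to the pointer: 115 mm from the axis, at deck height (36 mm above the table). A pocket centre comes to this point when its pocket is at the front.
- carousel: Turning steel deck, 372 mm across, top 36 mm above the table. Origin on the axis at table height, z up. Turns about z both ways (friction 0.12 N m), at least 3 rad, stays where left. Three pockets 115 mm from the axis at 120, 240 and 0 degrees counter-clockwise from its own x: dark discs, each among four pins 10 mm high, 8 mm thick, on a 129 mm circle. The start needs a turn of 0.7 to 1.4 rad, either way.
- turn_grip (a point): Centre of the black bar grip on a post in the middle of the carousel, on the turning axis, 134 mm above the table. The bar is 56 mm long along the carousel's own x, 14 mm thick along its y, and 36 mm high (116 to 152 mm above the table).
- pocket_a (a point): Centre of the pocket at 120 degrees on the carousel, at deck height.
- pocket_b (a point): Centre of the pocket at 240 degrees on the carousel, at deck height.
- dish: Open round steel dish, 116 mm across, wall 26 mm high and 3 mm thick, floor 4 mm thick, standing in pocket a or b. Origin at the centre of its underside, z up. A rigid wire arch (6 mm thick) over its middle, in its own y-z plane, rising from the rim at y = +-56 mm, carries the black grip bar. With contents 0.3 to 0.45 kg, centre of mass near its axis.
- dish_grip (a point): Centre of the dish's black grip bar, 100 mm above the dish's underside. The bar is 62 mm long along the dish's own y, 12 mm thick along its x, 18 mm high.
- closure0: Loose aluminium tube closure, a plain cylinder 19 mm across and 36 mm long, 20 g, in the dish, lying down (it may roll). Origin at its centre.
- closure1: Loose aluminium tube closure, a plain cylinder 19 mm across and 36 mm long, 20 g, in the dish, lying down (it may roll). Origin at its centre.
- closure2: Loose aluminium tube closure, a plain cylinder 19 mm across and 36 mm long, 20 g, in the dish, standing up (it may fall over, which does not matter). Origin at its centre.
- closure3: Loose aluminium tube closure, a plain cylinder 19 mm across and 36 mm long, 20 g, in the dish, standing up (it may fall over, which does not matter). Origin at its centre.
- tray: Fixed square aluminium loading tray, 186 mm by 186 mm outside, walls 4 mm thick and 22 mm high, floor 4 mm thick, empty. Origin at the centre of its underside, on the table; x and y along its sides.
- tray_in (a point): Centre of the loading tray's inner floor (top face of the floor).
- drum: Bystander: closed steel drum with flat lid and small black knob, 113 mm across, 67 mm high, standing in the other one of the pockets a and b. Origin at the centre of its underside. It rides along as the carousel turns.
- jar: Bystander: closed glass jar, 108 mm across, 75 mm high, standing in the third pocket (0 degrees). Origin at the centre of its underside. It rides along as the carousel turns.
- beaker: Bystander: glass beaker, 72 mm across, 95 mm high, just behind the loading tray (150 to 180 mm beyond its centre along the tray's x). Origin at the centre of its underside.
- flask: Bystander: amber bottle, 70 mm across, 120 mm high, just behind the loading tray, beside the beaker. Origin at the centre of its underside.
Mind the look-alikes: they are no part of the job. Leave any blue look-alike of the dish alone.

How it is judged:
On the way, in this order (a step that is already met when the one before it is completed fails the run):
1. the dish, still standing in its carousel pocket, has been brought to the front: within 25 mm of the front place (horizontal distance between dish and front_place below 0.025 m and height (world z) of dish below 0.042 m and (horizontal distance between dish and pocket_a below 0.015 m or horizontal distance between dish and pocket_b below 0.015 m)), for 0.2 s.
2. the dish is lifted off the carousel, its underside at least 60 mm above the table (height (world z) of dish above 0.06 m), for 0.1 s.
At the end, for the whole second after the job is handed in: The dish stands flat (within 0.06 rad) on the loading tray's floor (underside less than 5 mm above it), its centre within 33 mm of the tray's centre along each side, at rest and released, with all four closures inside it (x of dish in the frame of tray_in between -0.033 and 0.033 m and y of dish in the frame of tray_in between -0.033 and 0.033 m and z of dish in the frame of tray_in below 0.005 m and angle between dish's own z axis and vertical below 0.06 rad and linear speed of dish below 0.02 m/s and contact force between the fingers and dish below 0.1 N and horizontal distance between each of closure0, closure1, closure2, closure3 and dish below 0.055 m and z of closure0 in the frame of dish between 0 and 0.04 m and z of closure1 in the frame of dish between 0 and 0.04 m and z of closure2 in the frame of dish between 0 and 0.04 m and z of closure3 in the frame of dish between 0 and 0.04 m); the robot touches nothing.
It fails at once if a closure leaves the dish (more than 75 mm from the dish's origin) (distance between any of closure0, closure1, closure2, closure3 and dish above 0.075 m).
It fails at once if the dish is tilted more than 0.35 rad (angle between dish's own z axis and vertical above 0.35 rad).
It fails at once if the dish is dropped: it moves faster than 0.5 m/s while the fingers do not hold it (linear speed of dish above 0.5 m/s and contact force between the fingers and dish below 0.05 N).
It fails at once if the drum or the jar is tipped by more than 0.4 rad or leaves the carousel (angle between any of drum, jar's own z axis and vertical above 0.4 rad or horizontal distance between any of drum, jar and carousel above 0.2 m).
It fails at once if the beaker or the amber bottle is moved by more than 40 mm (distance of any of beaker, flask from where it was at the start of the episode above 0.04 m).
It also fails if it takes over 58 s, if anything falls off the work surface, if the arm or the gripper's body presses on something with over 40 N, if the wrist force passes 120 N, or if a joint passes its speed limit or range.

### The arm

A 6-joint arm with a two-finger parallel gripper is mounted at the origin on the work surface. World frame = base frame: x ahead of the robot, y to its left, z up, the work surface at z = 0. Lengths are in m, angles in rad, forces in N, time in s.
With the tool pointing down it reaches from about 0.3 to 0.775 m from the base axis. Payload 14.6 kg.
Tool frame: the origin (TCP) lies midway between the tips of the shut fingers; the grasp point (between the pads) lies 19 mm behind it; z points along the fingers, y is the direction in which the jaws open and shut (so a half turn about z gives the same grasp; the last joint's range is limited). The gripper opens to 85 mm and grips with 20 to 120 N. Pads are 22 mm wide; open, the fingers measure 114 mm over their backs; the gripper's body (76 mm by 85 mm) begins 54 mm behind the grasp point. The pads swing forward as they close: fully open they stand 13 mm farther back than shut.
Start: joints at [-1.399, 0.3, 1.521, -0, 1.321, -0.067], TCP at [0.13, -0.534, 0.231] pointing down, gripper open.
Joint ranges: [-3.03, 3.03], [-0.79, 2.21], [0.23, 2.52], [-1.04, 4.18], [0, 3.07], [-2.55, 2.55]. Speed limits (rad/s): [2.22, 2.22, 2.57, 3.14, 3.14, 3.14].

### API

Orientations are given as a 3x3 rotation matrix whose columns are the frame's x, y, z axes.
In Python, from cell import sensors, camera, ticket gives the robot as it stands.
- The arm moves only by the shell command python3 -m inch 'ROWS' [FORCE]. ROWS is JSON, a list that holds one entry, the list of rows, each a list of 5 numbers: the opening, from 0 (shut) to 1 (fully open), then the shift along the tool's x, y, z in mm, then the turn about the tool's z in degrees. A call has 1 to 8 rows; each row shifts and turns the commanded pose from where the row before left it, along the tool's axes as they then stand; what a row does not reach is not made up. A row lasts 1/8 s, in which the tool goes at most 62.5 mm and 10.7 degrees, less where a joint would pass 70% of its speed; a pose out of reach is approached as far as the arm can. A call is refused whole if a number of a shift passes 62.5 or a number of a turn 10.7, either way. A call with a gripper value outside its range is refused whole. The fingers move at their own pace and stop on an object; FORCE is the grip in N (left out, the last holds). Time passes only in rows, so rows that do not move let the fingers close. It gives the time, the measured TCP pose, the force and the opening at its end, in the units of the state.
- sensors.read_state(): the state, without advancing time (a new reading comes with each control period).
- camera(name): name is "scene" or "top" or "wrist"; returns a dict with "img" (400x640x3 uint8, red, green, blue), "fx", "fy", "cx", "cy" (pixels), "eye" and "rotation" of the camera in the world; the wrist camera has in their place "tool_from_camera" (4x4, takes a point from camera to tool coordinates, whose origin is the TCP and whose axes are the flange's). Camera axes: x right, y down, z forward; pixel columns grow to the right and rows downward; lengths in m; the calibration is good to about 2 mm. A picture is of the moment at which its call begins: read the wrist's pose just before it. There is no depth.
- ticket.hand_in(): hands the job in, once; it reports no verdict.
The state is a dict: "time": time; "qpos": joint angles; "joint_velocities": joint speeds; "joint_torque": joint torques, N m; "tool_pos": TCP position; "tcp_rot": TCP orientation; "contact_force": force on the tool from outside, world axes, zero at the start; "ft_torque": the same for the moment, N m; "finger_gap": finger opening in m.
Only numpy, scipy, OpenCV 4.12 (cv2) and the standard library are available. Lean on these libraries where they do the work, as an engineer would, in place of code of your own. Each camera call takes 0.05 s, during which the arm holds its last target.

## Working session

There is one attempt and no reset: what is moved stays moved. The work goes in short steps, Python scripts to look and compute and a shell command to move; the robot and the scene stay as the last step left them, time stands still between calls to the robot, and variables do not carry over. Pictures are saved under pics/ and viewed, and the job is handed in when it is done.

```bash
ls; mkdir -p pics
python3 - <<'E'
from cell import sensors, camera
import cv2
s=sensors.read_state()
for k,v in s.items(): print(k,v)
for n in("scene","top","wrist"):
    c=camera(n); cv2.imwrite(f"pics/{n}0.png",c["img"][:,:,::-1])
    print(n,{k:v for k,v in c.items() if k!="img"})
E
```

```text
pics
time 0.0
qpos [-1.39859339e+00  3.00503156e-01  1.52161482e+00 -2.14108517e-05
  1.32068346e+00 -6.66216689e-02]
joint_velocities [-0.00035924  0.00061811  0.00149636 -0.00049141  0.00053462  0.00255696]
joint_torque [-4.86056360e-04 -5.43505025e+01 -3.61796415e+01 -4.68429459e-05
  4.01182289e-03  4.34698507e-05]
tool_pos [ 0.13004738 -0.53415436  0.23068946]
tcp_rot [[ 9.71615449e-01  2.36565780e-01 -2.27566439e-04]
 [ 2.36565882e-01 -9.71614725e-01  1.18734937e-03]
 [ 5.97793280e-05 -1.20748145e-03 -9.99999269e-01]]
contact_force [-1.07141241  0.88306359  0.38554771]
ft_torque [0.04533028 0.01605724 0.00767281]
finger_gap 0.08537532284453754
scene {'fx': 469.03174234375666, 'fy': 469.03174234375666, 'cx': 316.6696986668626, 'cy': 189.75768941785302, 'eye': array([ 1.09193371, -0.18080017,  1.01448262]), 'rotation': array([[ 2.58299912e-01,  8.01518035e-01, -5.39305104e-01],
       [ 9.66064516e-01, -2.13893090e-01,  1.44807105e-01],
       [ 7.11870855e-04, -5.58407187e-01, -8.29566698e-01]])}
top {'fx': 396.70323303554403, 'fy': 396.70323303554403, 'cx': 316.8356410081061, 'cy': 202.55651367701478, 'eye': array([ 0.37127379, -0.04229534,  1.03500798]), 'rotation': array([[ 0.00574895, -0.98907965,  0.1472698 ],
       [-0.99969441, -0.00922547, -0.02293432],
       [ 0.0240425 , -0.14709294, -0.98883043]])}
wrist {'fx': 329.55434377882796, 'fy': 329.55434377882796, 'cx': 320.4882361815998, 'cy': 206.0712954559476, 'tool_from_camera': array([[ 1.67686771e-03, -9.51036924e-01, -3.09072737e-01,
         7.98961075e-02],
       [ 9.99998563e-01,  1.67177930e-03,  2.81297733e-04,
         1.32561761e-03],
       [ 2.49176873e-04, -3.09072764e-01,  9.51038361e-01,
        -1.43320452e-01],
       [ 0.00000000e+00,  0.00000000e+00,  0.00000000e+00,
         1.00000000e+00]])}
```

View pics/scene0.png

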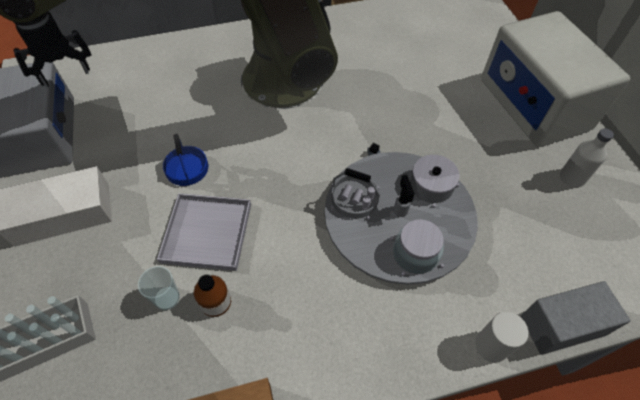

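View pics/top0.png

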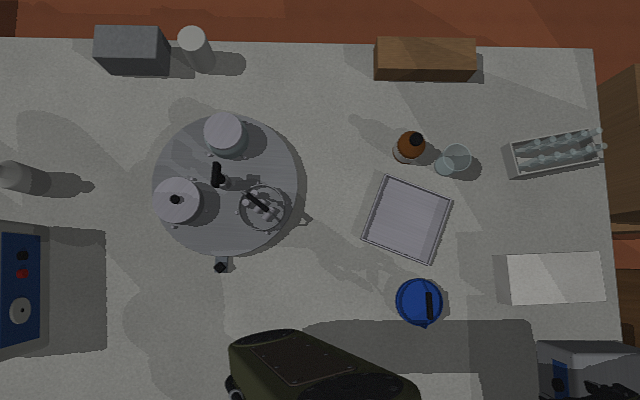

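The top view shows the carousel at about (225,185), the pointer at (220,267), the dish at (265,207), the drum at (177,200), the jar at (223,132), the tray at (407,220) and the blue decoy at (419,301). I'll zoom in next.

Run:
```python
import cv2
t=cv2.imread("pics/top0.png"); cv2.imwrite("pics/topz.png",cv2.resize(t[100:290,140:330],None,fx=3.1,fy=3.1,interpolation=cv2.INTER_CUBIC))
t=cv2.imread("pics/scene0.png"); cv2.imwrite("pics/scenez.png",cv2.resize(t[130:300,300:500],None,fx=3.5,fy=3.5,interpolation=cv2.INTER_CUBIC))
```

```text
(no output)
```

View pics/topz.png

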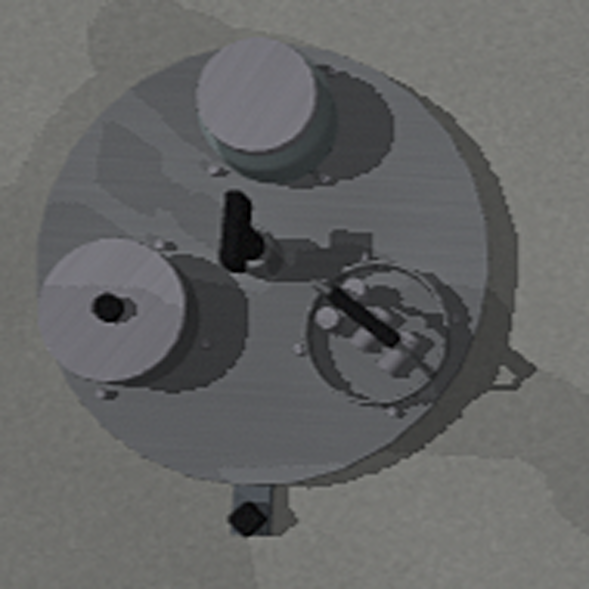

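View pics/scenez.png

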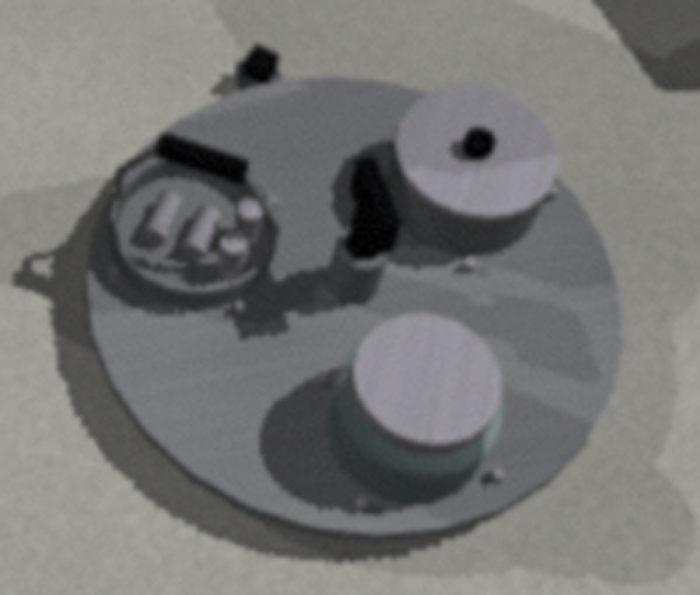

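```bash
cat > h.py <<'E'
import numpy as np, cv2
def ray(c,uv):
    d=np.array([(uv[0]-c["cx"])/c["fx"],(uv[1]-c["cy"])/c["fy"],1.]); return np.array(c["eye"]),np.array(c["rotation"])@d
def plane(c,uv,z):
    o,d=ray(c,uv); return o+d*(z-o[2])/d[2]
def tri(c1,u1,c2,u2):
    o1,d1=ray(c1,u1);o2,d2=ray(c2,u2)
    s=np.linalg.lstsq(np.c_[d1,-d2],o2-o1,rcond=None)[0]
    a=o1+d1*s[0];b=o2+d2*s[1]; return (a+b)/2,np.linalg.norm(a-b)
def wristcam(s,c):
    T=np.array(c["tool_from_camera"]);R=np.array(s["tcp_rot"])
    c=dict(c);c["rotation"]=R@T[:3,:3];c["eye"]=np.array(s["tool_pos"])+R@T[:3,3];return c
def circ(P):
    A=np.c_[2*P[:,:2],np.ones(len(P))];x=np.linalg.lstsq(A,(P[:,:2]**2).sum(1),rcond=None)[0]
    return x[:2],np.sqrt(x[2]+x[:2]@x[:2])
E
python3 - <<'E'
from cell import camera
from h import *
np.set_printoptions(precision=4,suppress=True)
t=camera("top");s=camera("scene")
Z=lambda x,y:(140+x/3.1-.35,100+y/3.1-.35)
S=lambda x,y:(300+x/3.5-.35,130+y/3.5-.35)
rim=[(38,240),(60,160),(108,100),(160,62),(330,58),(400,95),(450,150),(484,215),(487,290),(466,365),(300,487),(200,475),(130,440)]
P=np.array([plane(t,Z(*p),.036) for p in rim]);print("deck",circ(P))
c,r=circ(P)
rs=[(88,290),(105,360),(160,440),(230,495),(310,525),(400,534),(500,510),(570,455),(615,380),(618,290),(330,80)]
P=np.array([plane(s,S(*p),.036) for p in rs]);print("deck s",circ(P))
p=plane(t,Z(248,518),.034);print("ptr",p,"d",np.linalg.norm(p[:2]-c)); print(tri(t,Z(248,518),s,S(260,64)))
print("dishbar",tri(t,Z(364,315),s,S(203,156)))
for a in((331,286),(398,345)): print(plane(t,Z(*a),.145))
for a in((160,142),(246,171)): print("s",plane(s,S(*a),.145))
for a in((237,195),(237,268)): print("grip",plane(t,Z(*a),.152))
jar=plane(t,Z(257,97),.111);dr=plane(t,Z(112,310),.103);print("jar",jar,np.linalg.norm(jar[:2]-c),"drum",dr,np.linalg.norm(dr[:2]-c))
dish=plane(t,Z(378,333),.062);print("dish",dish,np.linalg.norm(dish[:2]-c))
an=lambda q:np.degrees(np.arctan2(q[1]-c[1],q[0]-c[0]))
print("angles jar drum dish ptr",an(jar),an(dr),an(dish),an(p))
# tray
img=t["img"]; cv2.imwrite("pics/tray.png",cv2.resize(img[100:330,340:500,::-1],None,fx=2.6,fy=2.6,interpolation=cv2.INTER_CUBIC))
E
```

```text
deck (array([0.5678, 0.1721]), np.float64(0.18518410514127445))
deck s (array([0.5701, 0.1713]), np.float64(0.1835674556480894))
ptr [0.3573 0.1744 0.034 ] d 0.21045735124205744
(array([0.3573, 0.1764, 0.0256]), np.float64(0.0004281153959368517))
dishbar (array([0.5063, 0.0734, 0.1404]), np.float64(0.001003293920482109))
[0.5268 0.0969 0.145 ]
[0.4837 0.047  0.145 ]
s [0.4914 0.0487 0.145 ]
s [0.5281 0.0958 0.145 ]
grip [0.5925 0.1666 0.152 ]
grip [0.5381 0.1642 0.152 ]
jar [0.681  0.1642 0.111 ] 0.11348439069199143 drum [0.5139 0.2688 0.103 ] 0.11074666644447993
dish [0.5037 0.0715 0.062 ] 0.11931675636016624
angles jar drum dish ptr -3.9816030957467925 119.10868244203924 -122.5097934324731 179.36952505967102
```

View pics/tray.png

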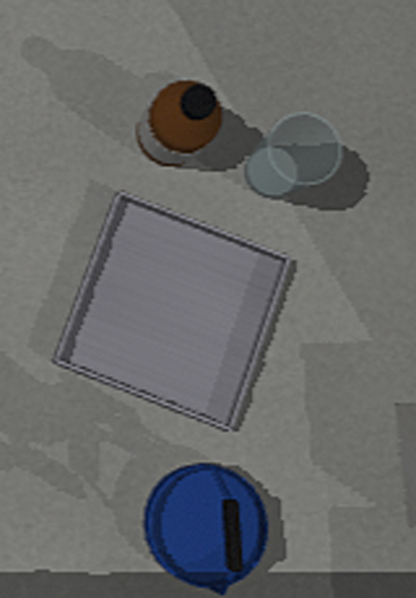

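```bash
python3 - <<'E'
from cell import camera
from h import *
np.set_printoptions(precision=4,suppress=True)
t=camera("top");P=[]
for p in((120,192),(293,260),(235,430),(55,360)): P.append(plane(t,(340+p[0]/2.6-.3,100+p[1]/2.6-.3),.022))
P=np.array(P);print(P,P.mean(0),np.linalg.norm(P-np.roll(P,1,0),axis=1))
E
python3 -m inch '[[[1,37,-36.4,0,0],[1,37,-36.4,0,0],[1,37,-36.4,0,0],[1,37,-36.4,0,0],[1,37,-36.4,0,0],[1,37,-36.4,0,0],[1,37,-36.4,0,0],[1,37,-36.4,0,0]]]'
python3 -m inch '[[[1,37,-36.4,0,0],[1,37,-36.4,0,0],[1,37,-36.4,0,0],[1,37,-36.4,0,0],[1,37,-36.4,0,0],[1,37,-36.4,0,0],[1,37,-36.4,0,0],[1,37,-36.4,0,0]]]'
```

```text
[[ 0.6007 -0.2464  0.022 ]
 [ 0.533  -0.4192  0.022 ]
 [ 0.3642 -0.3545  0.022 ]
 [ 0.4312 -0.1788  0.022 ]] [ 0.4823 -0.2997  0.022 ] [0.1825 0.1857 0.1807 0.188 ]
time: 1.3
tool_pos: [0.3494, -0.1799, 0.2315]
tcp_rot: [[0.972, 0.236, 0.001], [0.236, -0.972, -0.0], [0.0, 0.0, -1.0]]
contact_force: [1.0, -0.4, 0.4]
finger_gap: 0.0855
time: 2.3
tool_pos: [0.5682, 0.1731, 0.2312]
tcp_rot: [[0.972, 0.237, 0.0], [0.237, -0.972, -0.0], [0.0, 0.0, -1.0]]
contact_force: [0.6, -0.6, 1.0]
finger_gap: 0.0852
```

```bash
python3 -m inch '[[[1,0,0,0,-10.2],[1,0,0,0,-10.2],[1,0,0,0,-10.2],[1,0,0,0,-10.2],[1,0,0,0,-10.2],[1,0,0,0,-10.2],[1,0,0,0,-10.2],[1,0,0,0,-10.2]]]'
python3 -m inch '[[[1,0,0,0,-10.2],[1,0,0,0,-10.2],[1,0,0,0,-10.2],[1,0,0,0,-10.2],[1,0,0,0,-10.2],[1,0,0,0,-10.2],[1,0,0,0,-10.2],[1,0,0,0,-10.2]]]'
python3 - <<'E'
from cell import camera,sensors
from h import *
s=sensors.read_state();print(s["qpos"],s["tool_pos"])
for n in("wrist","top"):
    c=camera(n);cv2.imwrite(f"pics/{n}1.png",c["img"][:,:,::-1])
E
```

```text
time: 3.3
tool_pos: [0.5675, 0.1715, 0.2312]
tcp_rot: [[-0.098, 0.995, -0.0], [0.995, 0.098, -0.0], [0.0, -0.0, -1.0]]
contact_force: [-0.0, 0.5, 0.0]
finger_gap: 0.0852
time: 4.3
tool_pos: [0.5675, 0.1715, 0.2312]
tcp_rot: [[-0.999, 0.049, -0.0], [0.049, 0.999, -0.0], [0.0, -0.0, -1.0]]
contact_force: [-0.9, 0.6, 0.5]
finger_gap: 0.0854
[ 2.31715707e-01  3.96104771e-01  1.39241897e+00  3.71531784e-06
  1.35331015e+00 -1.29053374e+00] [0.56748966 0.17150733 0.23115515]
```

View pics/wrist1.png

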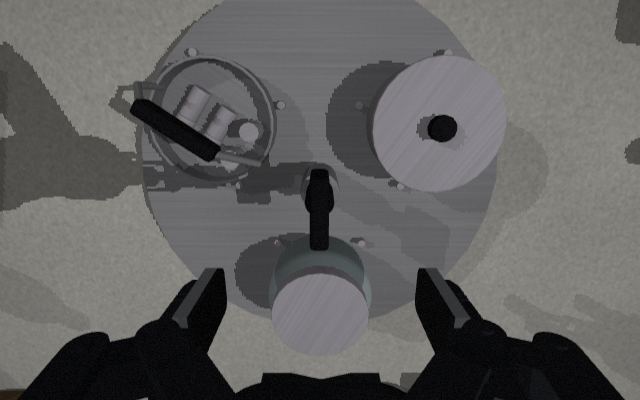

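The wrist view shows the grip bar from (319,170) to (319,249), in line with tool x. The dish is at (212,115), with its bar from (133,104) to (217,155).

Run:
```python
from cell import camera,sensors
from h import *
np.set_printoptions(precision=4,suppress=True)
s=sensors.read_state();c=wristcam(s,camera("wrist"))
for u in((319,172),(319,249),(331.5,172),(307.5,172),(328,249),(310,249)): print(plane(c,u,.152))
print("dish bar",plane(c,(133,102),.145),plane(c,(217,157),.145))
for u in ((192,52),(281,105),(277,242),(361,243)): print("pin",plane(c,u,.046))
```

```text
[0.5367 0.1711 0.152 ]
[0.5948 0.1681 0.152 ]
[0.5372 0.1797 0.152 ]
[0.5363 0.1632 0.152 ]
[0.5952 0.1748 0.152 ]
[0.5945 0.1614 0.152 ]
dish bar [0.4848 0.0501 0.145 ] [0.524  0.1004 0.145 ]
pin [0.4429 0.0599 0.046 ]
pin [0.4929 0.1367 0.046 ]
pin [0.6348 0.1199 0.046 ]
pin [0.6406 0.2112 0.046 ]
```

```bash
python3 -m inch '[[[0.6,0,0,30,0],[0.6,0,0,30,0],[0.6,0,0,30,0],[0.6,0,0,24,0],[0.6,0,0,0,0],[0,0,0,0,0],[0,0,0,0,0],[0,0,0,0,0]]]' 40
python3 -m inch '[[[0,0,0,0,0],[0,0,0,0,0]]]'
```

```text
time: 5.45
tool_pos: [0.5683, 0.1703, 0.1193]
tcp_rot: [[-0.998, 0.056, 0.002], [0.056, 0.998, -0.001], [-0.002, -0.001, -1.0]]
contact_force: [-3.7, -11.5, 9.6]
finger_gap: 0.0131
time: 5.7
tool_pos: [0.5683, 0.1703, 0.1193]
tcp_rot: [[-0.998, 0.056, 0.002], [0.056, 0.998, -0.001], [-0.003, -0.001, -1.0]]
contact_force: [-4.2, -11.4, 9.8]
finger_gap: 0.0131
```

```bash
python3 -m inch '[[[0,0,0,0,2],[0,0,0,0,4],[0,0,0,0,4],[0,0,0,0,4],[0,0,0,0,4],[0,0,0,0,4],[0,0,0,0,4],[0,0,0,0,4]]]' 60
python3 -m inch '[[[0,0,0,0,4],[0,0,0,0,4],[0,0,0,0,4],[0,0,0,0,4],[0,0,0,0,4],[0,0,0,0,4],[0,0,0,0,2],[0,0,0,0,2]]]'
python3 - <<'E'
from cell import camera,sensors
from h import *
for n in("top","scene"):
    c=camera(n);cv2.imwrite(f"pics/{n}2.png",c["img"][:,:,::-1])
E
```

```text
time: 6.7
tool_pos: [0.5683, 0.1702, 0.1194]
tcp_rot: [[-0.836, 0.549, 0.002], [0.549, 0.836, -0.002], [-0.003, -0.0, -1.0]]
contact_force: [-4.8, -12.5, 9.9]
finger_gap: 0.013
time: 7.7
tool_pos: [0.5681, 0.1701, 0.1194]
tcp_rot: [[-0.481, 0.877, 0.002], [0.877, 0.481, -0.002], [-0.003, 0.001, -1.0]]
contact_force: [-5.3, -13.8, 11.0]
finger_gap: 0.0126
```

View pics/top2.png

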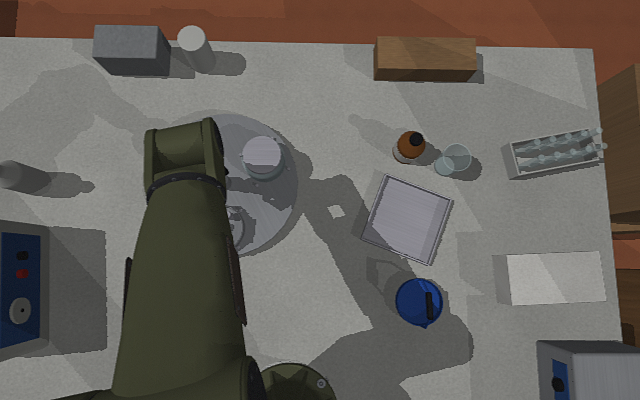

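View pics/scene2.png

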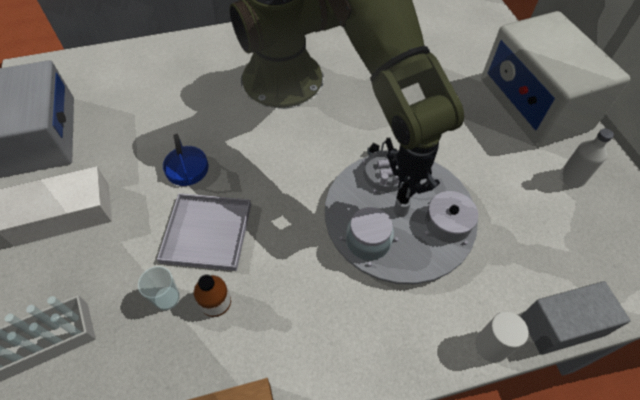

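```bash
python3 -m inch '[[[0.5,0,0,0,0],[0.5,0,0,0,0],[0.5,0,0,-20,0],[0.6,0,0,-50,0],[1,0,0,-45,0],[1,0,0,0,-10.2],[1,0,0,0,-10.2],[1,0,0,0,-10.2]]]'
python3 -m inch '[[[1,0,0,0,-10.2],[1,0,0,0,-10.2],[1,50,0,0,-4],[1,50,0,0,0],[1,0,0,0,0]]]'
python3 - <<'E'
from cell import camera,sensors
from h import *
s=sensors.read_state();print(s["tool_pos"],s["qpos"])
for n in("wrist","scene"):
    c=camera(n);cv2.imwrite(f"pics/{n}3.png",c["img"][:,:,::-1])
E
```

```text
time: 8.8
tool_pos: [0.5675, 0.1718, 0.2324]
tcp_rot: [[-0.864, 0.503, 0.0], [0.503, 0.864, 0.0], [-0.0, 0.0, -1.0]]
contact_force: [0.8, 0.3, -0.5]
finger_gap: 0.0859
time: 9.43
tool_pos: [0.4664, 0.1862, 0.2328]
tcp_rot: [[-0.994, 0.105, 0.0], [0.105, 0.994, 0.0], [-0.0, 0.0, -1.0]]
contact_force: [0.9, -0.5, 0.3]
finger_gap: 0.0858
[0.46644236 0.18619796 0.23283151] [ 3.06738234e-01  1.91884728e-01  1.65177350e+00  2.72714525e-04
  1.29763972e+00 -1.15884270e+00]
```

View pics/wrist3.png

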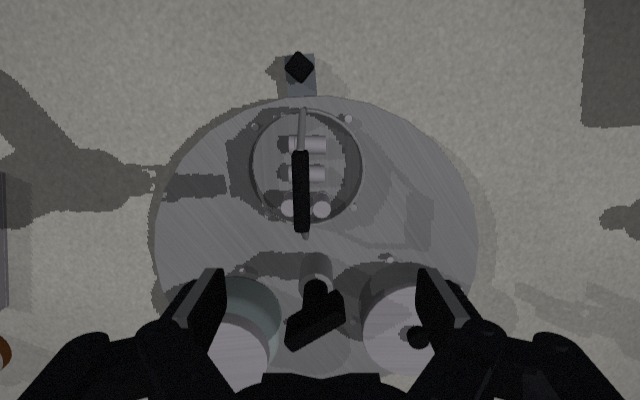

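View pics/scene3.png

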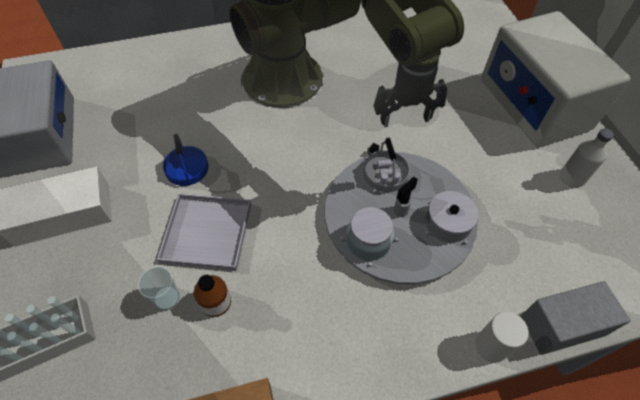

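The wrist view shows the dish in line with the pointer at (298,67). Its bar runs from (301,151) to (301,232), parallel to tool x, and all four closures are inside.

Run:
```python
from cell import camera,sensors
from h import *
np.set_printoptions(precision=4,suppress=True)
s=sensors.read_state();C=camera("wrist");c=wristcam(s,C)
R=np.array(s["tcp_rot"])
a,b=plane(c,(300.5,151),.145),plane(c,(301.5,232),.145)
m=(a+b)/2;print(a,b,np.linalg.norm(a-b),np.degrees(np.arctan2(*(a-b)[1::-1])),np.degrees(np.arctan2(R[1,0],R[0,0])))
d=(m-s["tool_pos"]);d[2]=0;print("mid",m,"tool shift mm",1e3*R.T@d)
k=plane(c,(306,167),.062);print("dish rim centre",k);print("ptr",plane(c,(299,67),.034))
```

```text
[0.4239 0.1757 0.145 ] [0.4848 0.1689 0.145 ] 0.06126287025857257 173.6249787566087 173.90651038391835
mid [0.4543 0.1723 0.145 ] tool shift mm [ 12.9594 -15.0303  -0.0228]
dish rim centre [0.4519 0.1729 0.062 ]
ptr [0.3602 0.1759 0.034 ]
```

```bash
python3 -m inch '[[[0.8,13,-15,0,0],[0.6,0,0,30,0],[0.6,0,0,30,0],[0.6,0,0,30,0],[0.6,0,0,25,0],[0.6,0,0,0,0],[0,0,0,0,0],[0,0,0,0,0]]]' 40
python3 -m inch '[[[0,0,0,0,0],[0,0,0,0,0],[0,0,0,0,0],[0,0,0,0,0]]]' 60
```

```text
time: 10.58
tool_pos: [0.4547, 0.1722, 0.1183]
tcp_rot: [[-0.994, 0.107, 0.002], [0.107, 0.994, 0.0], [-0.002, 0.001, -1.0]]
contact_force: [-0.9, -0.7, -0.1]
finger_gap: 0.0155
time: 11.08
tool_pos: [0.4547, 0.1723, 0.1183]
tcp_rot: [[-0.994, 0.107, 0.002], [0.107, 0.994, 0.001], [-0.002, 0.001, -1.0]]
contact_force: [0.5, -0.5, 6.3]
finger_gap: 0.0112
```

```bash
python3 -m inch '[[[0,0,0,-3,0],[0,0,0,-6,0],[0,0,0,-10,0],[0,0,0,-14,0],[0,0,0,-14,0],[0,0,0,-14,0],[0,0,0,-10,0],[0,0,0,-5,0]]]'
python3 -m inch '[[[0,0,0,-3,0],[0,0,0,0,0]]]'
python3 - <<'E'
from cell import camera,sensors
from h import *
s=sensors.read_state();print(s["tool_pos"],s["contact_force"],s["ft_torque"])
for n in("scene",):
    c=camera(n);cv2.imwrite(f"pics/{n}4.png",cv2.resize(c["img"][90:300,260:500,::-1],None,fx=2.8,fy=2.8))
E
```

```text
time: 12.08
tool_pos: [0.4542, 0.1721, 0.194]
tcp_rot: [[-0.994, 0.107, 0.001], [0.107, 0.994, 0.0], [-0.001, 0.0, -1.0]]
contact_force: [-0.3, -0.3, -4.5]
finger_gap: 0.0108
time: 12.32
tool_pos: [0.454, 0.1721, 0.1961]
tcp_rot: [[-0.994, 0.107, -0.0], [0.107, 0.994, -0.0], [0.0, -0.0, -1.0]]
contact_force: [0.3, -0.5, -4.4]
finger_gap: 0.0108
[0.45400692 0.17207189 0.19612838] [ 0.31537916 -0.5281931  -4.36210404] [-0.00163563 -0.00502037  0.03804436]
```

View pics/scene4.png

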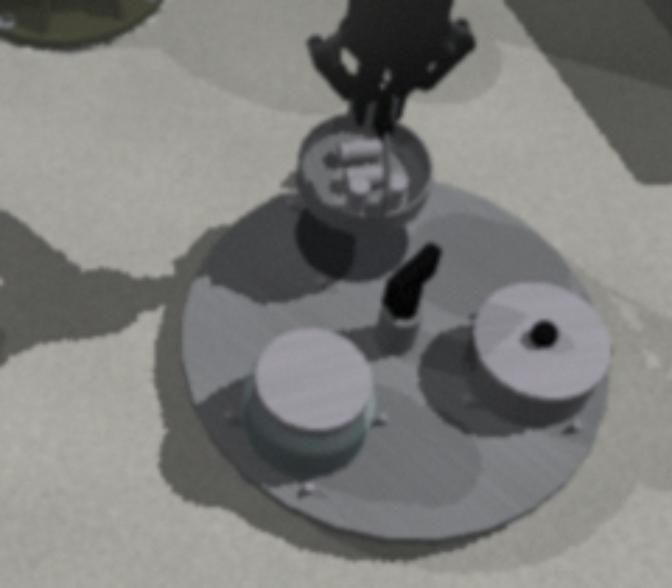

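```bash
python3 -m inch '[[[0,-0.8,-5,0,0],[0,-1.7,-10,0,0],[0,-2.5,-15,0,0],[0,-3.4,-20,0,0],[0,-4,-24,0,0],[0,-4,-24,0,0],[0,-4,-24,0,0],[0,-4,-24,0,0]]]'
python3 -m inch '[[[0,-4,-24,0,0],[0,-4,-24,0,0],[0,-4,-24,0,0],[0,-4,-24,0,0],[0,-4,-24,0,0],[0,-4,-24,0,0],[0,-4,-24,0,0],[0,-4,-24,0,0]]]'
python3 -m inch '[[[0,-4,-24,0,0],[0,-4,-24,0,0],[0,-4,-24,0,0],[0,-3.4,-20,0,0],[0,-2.8,-16,0,0],[0,-1.9,-11,0,0],[0,-1,-6,0,0],[0,-0.6,-3,0,0]]]'
python3 -m inch '[[[0,0,0,0,0]]]'
python3 - <<'E'
from cell import camera,sensors
from h import *
s=sensors.read_state();print(s["tool_pos"],s["contact_force"],s["ft_torque"])
for n in("scene","top","wrist"):
    c=camera(n);cv2.imwrite(f"pics/{n}5.png",c["img"][:,:,::-1])
E
```

```text
time: 13.38
tool_pos: [0.4626, 0.0226, 0.1963]
tcp_rot: [[-0.994, 0.107, 0.0], [0.107, 0.994, -0.0], [-0.0, -0.0, -1.0]]
contact_force: [1.1, -0.5, -3.8]
finger_gap: 0.0109
time: 14.38
tool_pos: [0.4736, -0.1717, 0.1963]
tcp_rot: [[-0.994, 0.107, -0.0], [0.107, 0.994, -0.0], [0.0, -0.0, -1.0]]
contact_force: [0.2, -0.6, -4.6]
finger_gap: 0.0109
time: 15.38
tool_pos: [0.4821, -0.2996, 0.1962]
tcp_rot: [[-0.994, 0.106, -0.0], [0.106, 0.994, 0.0], [0.0, 0.0, -1.0]]
contact_force: [0.2, -0.2, -3.8]
finger_gap: 0.0107
time: 15.5
tool_pos: [0.4821, -0.2994, 0.1963]
tcp_rot: [[-0.994, 0.106, -0.0], [0.106, 0.994, 0.0], [0.0, 0.0, -1.0]]
contact_force: [-0.0, -0.2, -2.6]
finger_gap: 0.0111
[ 0.48211834 -0.29937144  0.19629957] [-0.04644752 -0.15109967 -2.60062197] [0.02725013 0.04498026 0.05145732]
```

View pics/scene5.png

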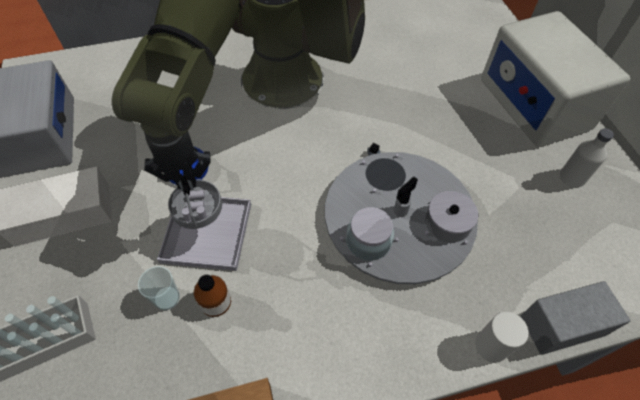

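View pics/wrist5.png

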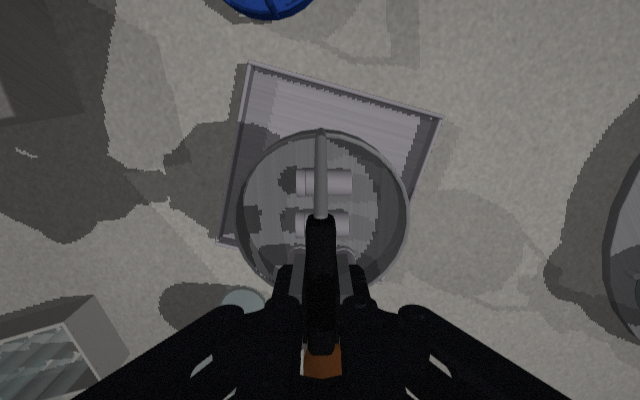

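Run:
```python
from cell import camera,sensors
from h import *
np.set_printoptions(precision=4,suppress=True)
s=sensors.read_state();print(s["contact_force"]);C=camera("wrist");c=wristcam(s,C)
a,b,d=[plane(c,u,.022) for u in((248,63),(441,118),(219,242))]
print(a,b,d,"centre",(b+d)/2,np.linalg.norm(a-b),np.linalg.norm(a-d))
P=np.array([plane(c,u,.14) for u in((236,215),(410,215),(321,129),(262,152),(385,155),(253,267))]);print("dish",circ(P))
sc=camera("scene")
P=np.array([plane(sc,u,.022) for u in((177,196),(251,199),(236,269),(158,266))]);print(P,P.mean(0))
```

```text
[-0.0746 -0.2098 -3.3949]
[ 0.3674 -0.3527  0.022 ] [ 0.4329 -0.1818  0.022 ] [ 0.5355 -0.413   0.022 ] centre [ 0.4842 -0.2974  0.022 ] 0.18299071644683002 0.1785384972528309
dish (array([ 0.4782, -0.2986]), np.float64(0.05692073443451494))
[[ 0.3741 -0.3535  0.022 ]
 [ 0.4312 -0.1745  0.022 ]
 [ 0.6104 -0.2425  0.022 ]
 [ 0.5568 -0.4145  0.022 ]] [ 0.4931 -0.2963  0.022 ]
```

```bash
python3 -m inch '[[[0,-1,0,3,0],[0,-2,0,8,0],[0,-2,0,13,0],[0,0,0,18,0],[0,0,0,20,0],[0,0,0,18,0],[0,0,0,13,0],[0,0,0,8,0]]]'
python3 -m inch '[[[0,0,0,3,0],[0,0,0,1,0],[0,0,0,1,0],[0,0,0,0,0],[0,0,0,0,0]]]'
```

```text
time: 16.75
tool_pos: [0.4869, -0.3, 0.0944]
tcp_rot: [[-0.994, 0.107, -0.0], [0.107, 0.994, 0.0], [0.001, 0.0, -1.0]]
contact_force: [0.7, -0.1, -3.7]
finger_gap: 0.0111
time: 17.38
tool_pos: [0.4871, -0.3002, 0.0905]
tcp_rot: [[-0.994, 0.107, 0.0], [0.107, 0.994, -0.0], [-0.0, -0.0, -1.0]]
contact_force: [0.2, -0.1, -3.0]
finger_gap: 0.0108
```

```bash
python3 -m inch '[[[0,0,0,1,0],[0,0,0,1,0],[0,0,0,0.5,0],[0,0,0,0,0]]]'
python3 -m inch '[[[0,0,0,1,0],[0,0,0,0,0],[0,0,0,0,0]]]'
```

```text
time: 17.88
tool_pos: [0.487, -0.3001, 0.0877]
tcp_rot: [[-0.994, 0.107, -0.0], [0.107, 0.994, 0.0], [0.0, 0.0, -1.0]]
contact_force: [0.6, 0.5, -5.0]
finger_gap: 0.011
time: 18.25
tool_pos: [0.4871, -0.3001, 0.0868]
tcp_rot: [[-0.994, 0.107, 0.0], [0.107, 0.994, -0.0], [-0.0, -0.0, -1.0]]
contact_force: [-0.5, 0.2, -3.5]
finger_gap: 0.0111
```

```bash
python3 -m inch '[[[0,0,0,0.5,0],[0,0,0,0.5,0],[0,0,0,0.5,0],[0,0,0,0,0]]]'
python3 -m inch '[[[0,0,0,0.5,0],[0,0,0,0.5,0],[0,0,0,0,0]]]'
```

```text
time: 18.75
tool_pos: [0.4872, -0.3001, 0.0864]
tcp_rot: [[-0.994, 0.107, 0.001], [0.107, 0.994, -0.0], [-0.001, -0.0, -1.0]]
contact_force: [-5.3, 4.1, 10.5]
finger_gap: 0.0109
time: 19.12
tool_pos: [0.4873, -0.3001, 0.0864]
tcp_rot: [[-0.994, 0.106, 0.001], [0.106, 0.994, -0.001], [-0.001, -0.001, -1.0]]
contact_force: [-10.4, 7.6, 21.3]
finger_gap: 0.0111
```

The dish touches down at TCP z = 0.0864, as predicted. I'll back off slightly and open.

```bash
python3 -m inch '[[[0,0,0,-0.8,0],[0,0,0,-0.7,0],[0,0,0,0,0],[0.5,0,0,0,0],[0.5,0,0,0,0],[0.6,0,0,0,0],[0.6,0,0,0,0],[0.6,0,0,0,0]]]' 20
python3 -m inch '[[[0.6,0,0,-10,0],[0.6,0,0,-25,0],[0.6,0,0,-35,0],[0.6,0,0,-40,0],[0.6,0,0,-40,0],[0.6,40,0,0,0],[0.6,40,0,0,0],[0.6,0,0,0,0]]]'
python3 - <<'E'
from cell import camera,sensors
from h import *
s=sensors.read_state();print(s["tool_pos"])
for n in("scene","wrist"):
    c=camera(n);cv2.imwrite(f"pics/{n}6.png",c["img"][:,:,::-1])
E
```

```text
time: 20.12
tool_pos: [0.4871, -0.3001, 0.0858]
tcp_rot: [[-0.994, 0.107, 0.0], [0.107, 0.994, -0.0], [-0.0, -0.0, -1.0]]
contact_force: [0.6, 0.1, 0.6]
finger_gap: 0.0514
time: 21.12
tool_pos: [0.406, -0.2915, 0.237]
tcp_rot: [[-0.994, 0.108, 0.001], [0.108, 0.994, -0.001], [-0.001, -0.001, -1.0]]
contact_force: [0.7, 0.8, 0.1]
finger_gap: 0.0512
[ 0.4060028  -0.29150964  0.23699234]
```

View pics/scene6.png

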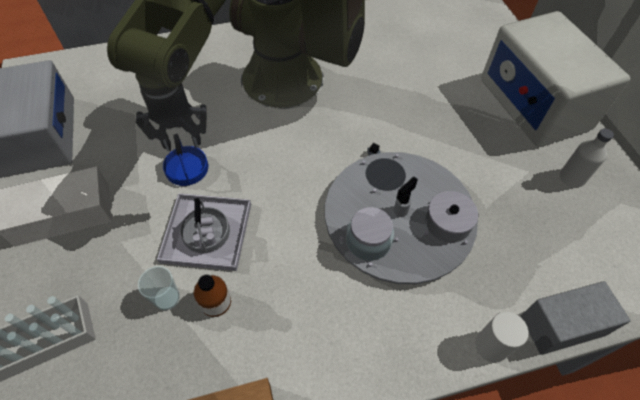

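View pics/wrist6.png

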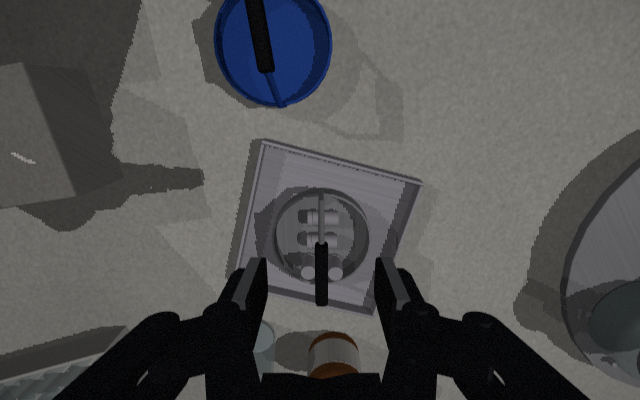

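Run:
```python
from cell import camera,sensors,ticket
from h import *
np.set_printoptions(precision=4,suppress=True)
s=sensors.read_state();c=wristcam(s,camera("wrist"))
P=np.array([plane(c,u,.022) for u in((261,139),(422,181),(375,313),(229,276))]);m=P.mean(0)
d=plane(c,(321,236),.03);print("tray",m,"dish",d,"offset",(d-m)[:2],"force",s["contact_force"])
e=P[1]-P[0];e/=np.linalg.norm(e);print(abs(e[:2]@(d-m)[:2]))
ticket.hand_in()
```

```text
tray [ 0.4785 -0.2985  0.022 ] dish [ 0.4797 -0.2998  0.03  ] offset [ 0.0012 -0.0012] force [ 0.1753 -0.9139  0.2552]
0.0007458103674109799
the job is handed in; nothing more can be done
```

I turned the carousel about 58° clockwise by its centre grip, which brought the dish to the front. I then lifted the dish level by its handle, set it down on the tray floor, let go, backed off and handed the job in at about 21 s. No verdict was reported.

**Front place:** before I gripped the dish, it measured within about 3 mm of the front place.

**Final position:** in the last wrist view the dish sits about 2 mm from the tray's centre, against the 33 mm allowed. It looks flat, and all four closures are inside it.

**Released:** after I backed off, the force reading was about zero, within noise.

**Other objects:** in the last pictures the drum and jar are upright on the carousel, and the beaker, the amber bottle and the blue look-alike are where they were.

**Disagreements:**
- My hand-picked corners put the tray centre at x = 0.479 to 0.493 m, depending on the camera. I aimed between those values.
- The force reading reached 21 N as the dish touched down. I backed off about 1.5 mm before opening the fingers.

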